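# Seat filter cells in a keyed carrier and reseal its lid

### The arm

A 6-joint arm with a two-finger parallel gripper is mounted at the origin on the work surface. World frame = base frame: x ahead of the robot, y to its left, z up, the work surface at z = 0. Lengths are in m, angles in degrees, forces in N, time in s.
With the tool pointing down it reaches from about 0.3 to 0.95 m from the base axis. Payload 3.1 kg.
Tool frame: the origin (TCP) lies on the centre line of the jaws, within the pads' length; the fingertips stand ctrl.tcp_to_tips ahead of it and the grasp point (between the pads) is the TCP (ctrl.tcp_to_tips is the distance from the TCP to the fingertips, in m); z points along the fingers, y is the line along which they close (so a half turn about z gives the same grasp; the last joint's range is limited). The gripper opens to 85 mm and grips with 20 to 120 N. Pads are 22 mm wide; open, the fingers measure 114 mm over their backs; the gripper's body (76 mm by 85 mm) begins 54 mm behind the grasp point. The pads swing forward as they close: fully open they stand 13 mm farther back than shut.
Start: joints at [59.949, 17.653, 93.61, -0, 68.738, -3.994], TCP at [0.275, 0.561, 0.25] pointing down, gripper open.
Joint ranges: [-175.34, 175.34], [-45.06, 112.39], [2.9, 150.54], [-68.45, 248.45], [3.09, 151.38], [-168.51, 168.51]. Speed limits (degrees/s): [159.86, 159.86, 180, 180, 180, 180].

### API

Orientations are given as [roll, pitch, yaw] about the fixed x, y, z axes, in that order (R = Rz(yaw) Ry(pitch) Rx(roll)).
In Python, from bench import ctrl gives the robot as it stands.
- The arm moves only by the tool jog_arm, never from a script. Its argument "deltas" is a list of rows, each a list of 3 entries, a list of its own where there are three numbers: the turn, a rotation vector about the world's x, y, z in degrees, then the shift along the world's x, y, z in mm, then the finger opening in mm, from 0 to 85.4. A call has 1 to 10 rows; each row is the pose to reach, as a shift and turn from the pose commanded when the call began; what a row does not reach only later rows make up. A row lasts 1/8 s, in which the tool goes at most 62.5 mm and 10.7 degrees, less where a joint would pass 70% of its speed; a pose out of reach is approached as far as the arm can. A call with a gripper value outside its range is refused whole. The fingers move at their own pace and stop on an object; "newtons" is the grip in N (left out, the last holds). Time passes only in rows, so rows that repeat a pose let the fingers close. It gives the time, the measured TCP pose, the force, the opening and the grip force at its end, in the units of the state.
- ctrl.read_state(): the state, without advancing time (a new reading comes with each control period).
- ctrl.snapshot(name): name is "scene" or "top"; returns (picture, depth): 400x640x3 uint8, blue, green, red; 400x640 float32, m along the optical axis (not along the pixel's ray), 0 where there is no reading.
- ctrl.camera_model(name): a dict with "intrinsics" (3x3 intrinsics, pixels), "xyz" and "orientation" of the camera in the world. Camera axes: x right, y down, z forward; pixel columns grow to the right and rows downward; lengths in m; the calibration is good to about 2 mm. A picture is of the moment at which its call begins. camera_model takes no time and is no camera call.
- ctrl.job_done(): hands the job in; it is judged then, once.
The state is a dict: "t": time; "qpos": joint angles; "qvel": joint speeds; "joint_efforts": joint torques, N m; "ee_pos": TCP position; "ee_rot": TCP orientation; "force": force on the tool from outside, world axes, zero at the start; "moment": the same for the moment, N m; "grip_width": finger opening in m; "grasp_force": force on a finger pad.
Only numpy, scipy, OpenCV 4.12 (cv2) and the standard library are available. Lean on these libraries where they do the work, as an engineer would, in place of code of your own. Each camera call takes 0.05 s, during which the arm holds its last target. There are 200 camera calls.

### The job

Take the clear lid off the blue carrier and set it down on the green mat, then load every filter cell on the black mat into the carrier, one to a pocket and in any pocket: set it in, turn it to and fro under light pressure until its foot drops fully home in the keyway. Then put the lid squarely back over the carrier and press it down corner by corner with modest force, never hard or all at once, until it is flat and sealed at all four corners. Leave the gasket pads alone while the lid is off, and do not disturb the reagent bottle, jar, beaker, marker and pipette.

Things in the scene. Friction and masses are not known exactly. Their poses are not given: they have to be found in the camera images.
- carrier: Fixed blue carrier, origin at the centre of its underside. Base 96 (x) x 216 (y) x 40 mm high; on it a block 70 x 190 mm, top 54 mm above the bench, which the lid's skirt fits over with 4 mm play. In it three round pockets 50 mm across, 62 mm apart along y; 5 mm down in each a white plate with an oblong keyway 29 x 45 mm, 9 mm deep. A rubber pad stands 5 mm above the base at each corner.
- seat0 (a point): Centre of a pocket, on its keyway's floor, 40 mm above the bench. The keyway's long side lies up to 0.6 rad either way from the carrier's y axis, different in each pocket and NOT given by this orientation (which is the carrier's). A cell's foot rests on the white plate, 49 mm above the bench, until turned to within about 0.12 rad of the keyway; then it drops 9 mm.
- seat1 (a point): Centre of a pocket, on its keyway's floor, 40 mm above the bench. The keyway's long side lies up to 0.6 rad either way from the carrier's y axis, different in each pocket and NOT given by this orientation (which is the carrier's). A cell's foot rests on the white plate, 49 mm above the bench, until turned to within about 0.12 rad of the keyway; then it drops 9 mm.
- seat2 (a point): Centre of a pocket, on its keyway's floor, 40 mm above the bench. The keyway's long side lies up to 0.6 rad either way from the carrier's y axis, different in each pocket and NOT given by this orientation (which is the carrier's). A cell's foot rests on the white plate, 49 mm above the bench, until turned to within about 0.12 rad of the keyway; then it drops 9 mm.
- cell0_mid (a point): Filter cell, about 90 g (None from the start if absent): steel foot 24 (x) x 40 (y) x 8 mm high, on it a white round body 29 mm across, 12 mm high, then an orange grip bar 12 mm thick (x), 30 mm long (y), 26 mm high. In all 46 mm high; this point is half-way up, 23 mm above the underside, z up. A half turn about z is the same cell. Stands on its foot on the bench.
- cell1_mid (a point): Filter cell, about 90 g (None from the start if absent): steel foot 24 (x) x 40 (y) x 8 mm high, on it a white round body 29 mm across, 12 mm high, then an orange grip bar 12 mm thick (x), 30 mm long (y), 26 mm high. In all 46 mm high; this point is half-way up, 23 mm above the underside, z up. A half turn about z is the same cell. Stands on its foot on the bench.
- cell2_mid (a point): Filter cell, about 90 g (None from the start if absent): steel foot 24 (x) x 40 (y) x 8 mm high, on it a white round body 29 mm across, 12 mm high, then an orange grip bar 12 mm thick (x), 30 mm long (y), 26 mm high. In all 46 mm high; this point is half-way up, 23 mm above the underside, z up. A half turn about z is the same cell. Stands on its foot on the bench.
- lid_grip (a point): Centre of the blue grip bar (14 mm thick in x, 46 long in y, 26 high) on the clear lid, 69 mm above the skirt's lower edge, 13 mm above the flat top; z up. Lid: hollow cover open below, about 200 g, 84 (x) x 204 (y) x 56 mm high, walls 3 mm. Starts loose on the carrier, its edge on the pads 45 mm above the bench; sealed at 40 mm. A half turn is the same.
- seal0 (a joint): Rubber gasket pad at the carrier's -x, -y corner, 41 mm along x and 101 mm along y from the carrier's centre: 0 standing proud by 5 mm, grows as it is pressed down, 0.005 m when the lid's skirt meets the base there. It gives way at about 10 N, without a spring, and stays where it is left.
- seal1 (a joint): Rubber gasket pad at the carrier's -x, +y corner, 41 mm along x and 101 mm along y from the carrier's centre: 0 standing proud by 5 mm, grows as it is pressed down, 0.005 m when the lid's skirt meets the base there. It gives way at about 10 N, without a spring, and stays where it is left.
- seal2 (a joint): Rubber gasket pad at the carrier's +x, -y corner, 41 mm along x and 101 mm along y from the carrier's centre: 0 standing proud by 5 mm, grows as it is pressed down, 0.005 m when the lid's skirt meets the base there. It gives way at about 10 N, without a spring, and stays where it is left.
- seal3 (a joint): Rubber gasket pad at the carrier's +x, +y corner, 41 mm along x and 101 mm along y from the carrier's centre: 0 standing proud by 5 mm, grows as it is pressed down, 0.005 m when the lid's skirt meets the base there. It gives way at about 10 N, without a spring, and stays where it is left.
- lid_mat: Thin green mat lying flat on the bench, 110 (x) x 230 mm (y), clear of other things: the place for the lid while it is off. Origin at its centre.
- reagent_mid (a point): Bystander: brown bottle 52 mm across, 120 mm high; point half-way up.
- jar_mid (a point): Bystander: white jar 60 mm across, 70 mm high; point half-way up.
- beaker_mid (a point): Bystander: glass cup 60 mm across, 70 mm high; point half-way up.
- marker_mid (a point): Bystander: blue marker pen 12 mm thick, 130 mm long, lying; its middle.
- pipette_mid (a point): Bystander: white pipette 240 mm long, 24 mm thick, lying along its x; its middle.
There are look-alikes about, which are no part of the job. Leave any red or yellow look-alike of the carrier alone. What is shaped like the part that bears cell0_mid but turquoise is not meant.

How it is judged:
By the outcome, as a careful person would: the job done as asked, in the order asked, and still so for the second after the job is handed in, with the robot touching nothing.
Of cell0, cell1, cell2 only 2 to 3 are there at a start; the rules pass over those that are not, and their reading is None.
At some moment in a run one of cell0, cell1, cell2, lid may be knocked a few centimetres aside while the robot is not near it.
It also fails if it takes over 210 s, if anything falls off the work surface, if the arm or the gripper's body presses on something with over 40 N, if the wrist force passes 120 N, or if a joint passes its speed limit or range.

## Working session

There is one attempt and no reset: what is moved stays moved. The work goes in short steps, Python scripts to look and compute and a tool call to move; the robot and the scene stay as the last step left them, time stands still between calls to the robot, and variables do not carry over. Pictures are saved under pics/ and viewed, at most 14 in all, crops included, and the job is handed in when it is done.

Besides the shell and the picture viewer there is one more tool, called after "Emit:" as a command line: name --argument value ..., lists and objects as JSON in quotes. jog_arm: Moves the arm, as the interface text tells. Its arguments: {"type":"object","properties":{"deltas":{"type":"array"},"newtons":{"type":"number"}},"required":["deltas"]}

```bash
ls; mkdir -p pics
cat > h.py <<'E'
import numpy as np, cv2
from scipy.spatial.transform import Rotation as R
from bench import ctrl
def cam(n):
    m=ctrl.camera_model(n); return np.array(m["intrinsics"]),np.array(m["xyz"]),R.from_euler('xyz',m["orientation"],degrees=True).as_matrix()
def ray(n,uv,z):
    K,p,M=cam(n); uv=np.atleast_2d(np.array(uv,float)); d=np.c_[uv,np.ones(len(uv))]@np.linalg.inv(K).T@M.T
    return p+d*((z-p[2])/d[:,2])[:,None]
def cloud(n,D):
    K,p,M=cam(n); v,u=np.mgrid[:D.shape[0],:D.shape[1]]
    return p+(np.stack([u,v,np.ones_like(u)],-1)@np.linalg.inv(K).T*D[...,None])@M.T
def proj(n,P):
    K,p,M=cam(n); q=(np.atleast_2d(P)-p)@M@K.T; return q[:,:2]/q[:,2:]
E
python3 - <<'E'
from h import *
for n in("scene","top"):
    I,D=ctrl.snapshot(n); cv2.imwrite(f"pics/{n}0.png",I); np.save(f"{n}0.npy",D); print(n,ctrl.camera_model(n),D.min(),D.max())
print(ctrl.read_state(),ctrl.tcp_to_tips)
E
```

```text
pics
scene {'intrinsics': array([[366.6065677 ,   0.        , 316.24394316],
       [  0.        , 366.6065677 , 194.3639397 ],
       [  0.        ,   0.        ,   1.        ]]), 'xyz': array([1.12033681, 0.14258345, 0.76878263]), 'orientation': array([-136.41191629,    0.94457901,  104.46040269])} 0.0 3.588027
top {'intrinsics': array([[420.42464064,   0.        , 322.25834157],
       [  0.        , 420.42464064, 197.25886387],
       [  0.        ,   0.        ,   1.        ]]), 'xyz': array([ 0.31602204, -0.02251835,  1.13047329]), 'orientation': array([-170.71040508,   -0.91394266,  -91.50393923])} 0.0 2.1066823
{'t': 0.1, 'qpos': array([ 5.99498370e+01,  1.77009958e+01,  9.36810690e+01,  2.12040360e-03,
        6.87371773e+01, -3.99276119e+00]), 'qvel': array([-0.07652629, -0.02546606, -0.16057303, -0.02883365, -0.01074351,
        0.01963957]), 'joint_efforts': array([-9.84007056e-04, -4.16409159e+01, -2.77643520e+01, -4.76890557e-05,
        4.03489408e-03, -2.96251514e-06]), 'ee_pos': array([0.27420387, 0.56086506, 0.24915541]), 'ee_rot': array([-1.79881185e+02, -1.02725427e-02,  1.53941816e+02]), 'force': array([ 0.28338673,  0.58507424, -0.26912551]), 'moment': array([ 0.01738705,  0.00838494, -0.01724082]), 'grasp_force': 0.0, 'grip_width': 0.08532416147169457} 0.019
```

View pics/scene0.png

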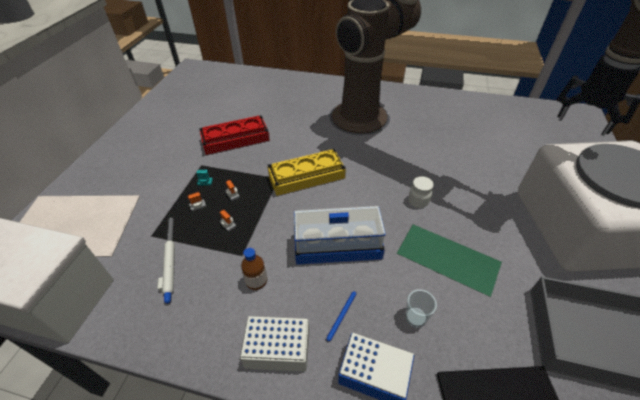

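View pics/top0.png

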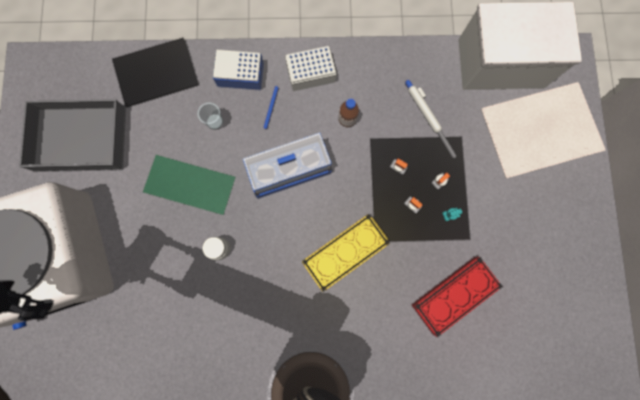

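The candidates, by pixel in the top view:
- **Cells:** orange bars at (399,166), (440,180) and (413,204) are the cells. The turquoise one at (453,214) is the look-alike.
- **Carrier:** the blue one under the clear lid at (287,163) is meant. Yellow (347,252) and red (457,296) are look-alikes.
- **Lid grip:** the blue bar at (286,159). The marker at (271,107) and the bottle cap at (350,103) are other blue things.
- **Mat:** green at (189,184).

```bash
cat >> h.py <<'E'
RNG={'orange':((3,130,120),(17,255,255)),'blue':((100,140,50),(125,255,255)),'green':((60,80,30),(85,255,160))}
def blobs(n,I,D,col,zlo,zhi,box=None,minpx=6):
    H=cv2.cvtColor(I,cv2.COLOR_BGR2HSV); m=cv2.inRange(H,*map(np.array,RNG[col]))
    P=cloud(n,D); m[(P[...,2]<zlo)|(P[...,2]>zhi)|(D==0)]=0
    if box: m[(P[...,0]<box[0])|(P[...,0]>box[1])|(P[...,1]<box[2])|(P[...,1]>box[3])]=0
    k,L,S,C=cv2.connectedComponentsWithStats(m); out=[]
    for i in range(1,k):
        if S[i,4]<minpx: continue
        p=P[L==i]; out.append((C[i],p))
    return out
def rect(p):
    (c,s,a)=cv2.minAreaRect((p[:,:2]*1000).astype(np.float32)); 
    if s[0]<s[1]: s=s[::-1]; a+=90
    return np.round(c,1),np.round(s,1),round((a+90)%180-90,1)   # a: direction of long side from x, deg
def pca(p):
    q=p[:,:2]-p[:,:2].mean(0); w,v=np.linalg.eigh(q.T@q); d=v[:,1]; return round((np.degrees(np.arctan2(d[1],d[0]))+90)%180-90,1)
def show(n,I,D,col,zlo,zhi,**k):
    for c,p in blobs(n,I,D,col,zlo,zhi,**k):
        print(n,col,'px',c.round(1),len(p),'mean',(p.mean(0)*1000).round(1),'zmax',(np.percentile(p[:,2],90)*1000).round(1),rect(p),'pca',pca(p))
E
python3 - <<'E'
from h import *
for n in("scene","top"):
    I=cv2.imread(f"pics/{n}0.png"); D=np.load(f"{n}0.npy")
    show(n,I,D,'orange',.034,.06)
    show(n,I,D,'blue',.095,.14)
    show(n,I,D,'blue',.001,.095,minpx=40)
    show(n,I,D,'green',-.01,.02,minpx=300)
I=cv2.imread("pics/top0.png")
cv2.imwrite("pics/c1.png",np.hstack([cv2.resize(I[125:205,235:340],None,fx=4,fy=4),cv2.resize(I[145:225,380:470],None,fx=4,fy=4)]))
E
```

```text
scene orange px [229.7 184.1] 37 mean [ 475.  -287.6   45.6] zmax 47.5 (array([ 474.6, -287.7]), array([32. , 11.5]), 49.5) pca 50.4
scene orange px [193.9 195.3] 39 mean [ 539.  -365.5   46. ] zmax 48.0 (array([ 538.2, -365.6]), array([28.5, 13.8]), -52.3) pca -49.8
scene orange px [224.9 214. ] 47 mean [ 581.1 -254.5   46. ] zmax 47.7 (array([ 580.4, -255.3]), array([31.9, 12.2]), 55.8) pca 56.5
scene blue px [338.3 217.2] 154 mean [584.8  45.9 121.7] zmax 127.6 (array([582.8,  45.9]), array([40.1, 14.1]), -72.6) pca -70.0
scene blue px [249.2 253.5] 106 mean [ 725.4 -117.9  118.4] zmax 121.3 (array([ 723.5, -118.9]), array([23.4, 21.4]), 21.5) pca 37.5
scene blue px [338.9 256.1] 838 mean [624.7  58.5  26.3] zmax 39.8 (array([623.8,  58.8]), array([209.2,   9.1]), -72.6) pca -72.1
scene blue px [167.1 297.2] 63 mean [ 819.2 -294.1   18.3] zmax 21.0 (array([ 818.9, -294.8]), array([21.9, 13.5]), 30.6) pca 30.5
scene blue px [340.6 316.4] 235 mean [764.9  92.9  11. ] zmax 12.6 (array([761.3,  93.5]), array([124.5,   9.7]), -15.5) pca -15.6
scene blue px [366.7 388.7] 548 mean [902. 
[... 561 characters left out ...]
(array([ 473.1, -289.6]), array([28. , 12.1]), 48.3) pca 49.1
top blue px [350.3 103.4] 49 mean [ 719.7 -120.3  120. ] zmax 122.0 (array([ 720.2, -120. ]), array([19.4, 17.3]), 31.2) pca -9.2
top blue px [286.  158.6] 64 mean [577.8  43.5 126.9] zmax 128.9 (array([578.3,  43.6]), array([38.2, 10.4]), -69.5) pca -71.1
top blue px [270.4 107.5] 85 mean [755.7  92.6  11.6] zmax 14.4 (array([756.5,  92.6]), array([119.2,   6.7]), -15.3) pca -15.3
top blue px [ 18.2 325. ] 50 mean [194.8 695.5  71.1] zmax 76.1 (array([194. , 696.9]), array([21.9, 10.7]), -80.0) pca -71.5
top green px [188.8 184.2] 3023 mean [545.2 317.2   0.6] zmax 3.3 (array([545.5, 317.9]), array([224.8, 103.2]), 72.7) pca 72.8
```

View pics/c1.png

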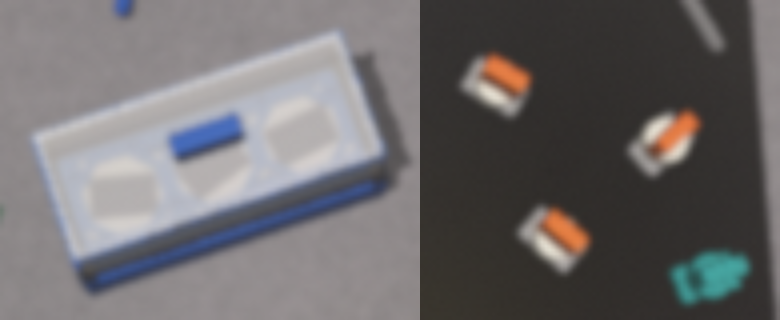

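Left crop: the clear lid with its blue grip on the blue carrier. Right crop: three orange-barred cells and the turquoise look-alike. Next I'll move over the lid grip at about (580, 45), bar along -71.5°, top at about 127 mm.

Emit:
jog_arm --deltas '[[[0,0,-10],[60,-100,0],60],[[0,0,-20],[120,-200,0],60],[[0,0,-30],[180,-300,0],60],[[0,0,-40],[240,-400,0],60],[[0,0,-45.5],[290,-480,-20],60],[[0,0,-45.5],[305,-516,-60],60],[[0,0,-45.5],[305,-516,-60],60],[[0,0,-45.5],[305,-516,-60],60],[[0,0,-45.5],[305,-516,-60],60],[[0,0,-45.5],[305,-516,-60],60]]' --newtons 40

```text
t: 1.35
ee_pos: [0.5801, 0.0428, 0.1892]
ee_rot: [-179.9, -0.0, 108.3]
force: [-0.1, 0.6, 0.9]
grip_width: 0.0599
grasp_force: 0.0
```

Run:
```python
from h import *
I,D=ctrl.snapshot("scene"); cv2.imwrite("pics/s1.png",I)
show("scene",I,D,'blue',.095,.14); show("scene",I,D,'orange',.034,.06)
print(ctrl.read_state()['ee_pos'])
```

```text
scene blue px [338.4 217.2] 156 mean [584.6  45.9 121.6] zmax 127.8 (array([581.8,  45.5]), array([40.1, 13.9]), -71.4) pca -70.6
scene blue px [249.2 253.4] 105 mean [ 725.4 -117.9  118.6] zmax 120.9 (array([ 723.7, -118.7]), array([22.7, 21.5]), 48.5) pca 35.4
scene orange px [229.8 184.1] 37 mean [ 475.3 -287.3   45.7] zmax 47.5 (array([ 474.7, -287.5]), array([32.1, 11.7]), 48.0) pca 48.5
scene orange px [193.8 195.4] 40 mean [ 539.  -365.8   45.7] zmax 47.2 (array([ 538.3, -365.8]), array([28.9, 12.7]), -50.5) pca -49.1
scene orange px [224.9 214.1] 50 mean [ 581.4 -254.5   45.7] zmax 47.7 (array([ 581.1, -254.6]), array([28.8, 13.1]), 58.0) pca 57.2
[0.58198826 0.03894379 0.18843677]
```

Emit:
jog_arm --deltas '[[[0,0,0],[0,0,-30],60],[[0,0,0],[0,0,-50],60],[[0,0,0],[0,0,-65],60],[[0,0,0],[0,0,-65],60],[[0,0,0],[0,0,-65],60]]'

```text
t: 2.02
ee_pos: [0.5802, 0.0457, 0.126]
ee_rot: [179.9, 0.0, 108.5]
force: [-0.3, 0.4, -0.5]
grip_width: 0.0599
grasp_force: 0.0
```

Emit:
jog_arm --deltas '[[[0,0,0],[0,0,-1],10],[[0,0,0],[0,0,-1],8],[[0,0,0],[0,0,-1],5],[[0,0,0],[0,0,-1],5],[[0,0,0],[0,0,-1],5],[[0,0,0],[0,0,-1],5],[[0,0,0],[0,0,-1],5]]' --newtons 50

```text
t: 2.9
ee_pos: [0.5799, 0.0455, 0.1249]
ee_rot: [180.0, 0.0, 108.4]
force: [-1.9, 0.8, 4.6]
grip_width: 0.0133
grasp_force: 51.5
```

Emit:
jog_arm --deltas '[[[0,0,0],[0,0,10],5],[[0,0,0],[0,0,25],5],[[0,0,0],[0,0,45],5],[[0,0,0],[0,0,65],5],[[0,0,0],[0,0,80],5],[[0,0,0],[0,0,80],5]]'

```text
t: 3.65
ee_pos: [0.5808, 0.0455, 0.2061]
ee_rot: [179.8, 0.1, 108.4]
force: [-0.4, -0.8, -1.7]
grip_width: 0.0127
grasp_force: 50.6
```

Emit:
jog_arm --deltas '[[[0,0,-4],[-4,30,0],5],[[0,0,-9],[-9,70,0],5],[[0,0,-15],[-15,115,0],5],[[0,0,-21],[-20,160,0],5],[[0,0,-27],[-26,205,0],5],[[0,0,-32],[-30,240,0],5],[[0,0,-35],[-33,262,0],5],[[0,0,-35.5],[-34,272,0],5],[[0,0,-35.5],[-34,272,0],5],[[0,0,-35.5],[-34,272,0],5]]'

```text
t: 4.9
ee_pos: [0.5456, 0.3164, 0.2039]
ee_rot: [-180.0, 0.1, 72.9]
force: [0.7, -0.4, -1.7]
grip_width: 0.013
grasp_force: 50.5
```

Run:
```python
from h import *
I,D=ctrl.snapshot("scene"); cv2.imwrite("pics/s2.png",I)
s=ctrl.read_state(); print(s['ee_pos'],s['ee_rot'],s['force'],s['grip_width'])
```

```text
[0.54571658 0.31634328 0.20404324] [-1.79987509e+02  4.30373325e-02  7.28972967e+01] [-0.64517838 -1.01486609 -1.53693155] 0.013010382663948501
```

View pics/s2.png

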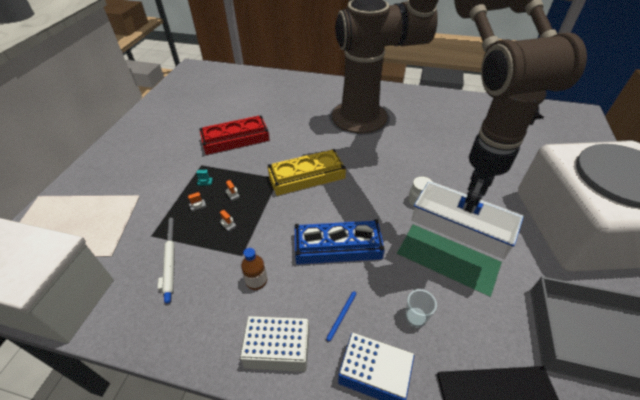

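Lid is held level over the green mat (px 465,235), carrier pockets open at (338,238). Lowering.

Emit:
jog_arm --deltas '[[[0,0,0],[0,1,-30],5],[[0,0,0],[0,1,-65],5],[[0,0,0],[0,1,-95],5],[[0,0,0],[0,1,-112],5],[[0,0,0],[0,1,-118],5],[[0,0,0],[0,1,-121],5],[[0,0,0],[0,1,-123],5],[[0,0,0],[0,1,-123],5]]'

```text
t: 5.95
ee_pos: [0.5461, 0.3188, 0.0821]
ee_rot: [179.9, -0.1, 72.9]
force: [-0.5, 0.4, -2.2]
grip_width: 0.0129
grasp_force: 50.4
```

Emit:
jog_arm --deltas '[[[0,0,0],[0,0,-1],5],[[0,0,0],[0,0,-1.5],5],[[0,0,0],[0,0,-2],5],[[0,0,0],[0,0,-2],5]]'

```text
t: 6.45
ee_pos: [0.5457, 0.3186, 0.08]
ee_rot: [180.0, -0.0, 72.9]
force: [-1.8, -0.3, 3.3]
grip_width: 0.0125
grasp_force: 51.1
```

Emit:
jog_arm --deltas '[[[0,0,0],[0,0,1],25],[[0,0,0],[0,0,1],45],[[0,0,0],[0,0,1],45],[[0,0,0],[0,0,30],45],[[0,0,0],[0,0,80],45],[[0,0,0],[0,0,130],45],[[0,0,0],[0,-60,140],45],[[0,0,0],[-15,-120,140],45],[[0,0,0],[-30,-180,140],45],[[0,0,0],[-46,-240,140],45]]'

```text
t: 7.7
ee_pos: [0.4991, 0.0767, 0.2195]
ee_rot: [179.9, -0.0, 73.0]
force: [0.7, -0.3, -0.1]
grip_width: 0.0448
grasp_force: 0.0
```

Emit:
jog_arm --deltas '[[[0,0,0],[-10,-60,0],45],[[0,0,0],[-20,-120,0],45],[[0,0,0],[-30,-180,0],45],[[0,0,0],[-40,-200,0],45],[[0,0,0],[-50,-200,0],45],[[0,0,0],[-50,-200,0],45]]'

```text
t: 8.45
ee_pos: [0.4488, -0.1208, 0.219]
ee_rot: [-180.0, -0.0, 72.9]
force: [0.8, -1.1, -0.1]
grip_width: 0.0452
grasp_force: 0.0
```

Run:
```python
from h import *
ims=[]
for n in("scene","top"):
    I,D=ctrl.snapshot(n); cv2.imwrite(f"pics/{n}2.png",I); np.save(f"{n}2.npy",D)
    show(n,I,D,'orange',.034,.06); show(n,I,D,'blue',.06,.1); show(n,I,D,'blue',.03,.06,minpx=100)
    c=proj(n,[.583,.046,.05])[0].astype(int); cr=I[c[1]-30:c[1]+30,c[0]-56:c[0]+56]; ims.append(cv2.resize(cr,None,fx=5,fy=5,interpolation=cv2.INTER_CUBIC)); print(c)
cv2.imwrite("pics/c2.png",np.vstack(ims))
print(ctrl.read_state()['ee_pos'],ctrl.read_state()['ee_rot'])
```

```text
scene orange px [229.4 183.8] 33 mean [ 474.1 -289.1   45.5] zmax 47.2 (array([ 474.3, -288.3]), array([26.4, 11.5]), 46.4) pca 47.0
scene orange px [193.8 195.4] 40 mean [ 539.4 -365.4   46.2] zmax 47.7 (array([ 539.1, -365.1]), array([28.4, 11.4]), -54.3) pca -49.4
scene orange px [224.9 214.1] 50 mean [ 581.4 -254.5   45.7] zmax 47.5 (array([ 580.7, -255. ]), array([30. , 11.8]), 55.6) pca 57.9
scene blue px [455.6 240.4] 166 mean [550.8 317.   75.5] zmax 82.0 (array([548.5, 317.3]), array([40.3, 15. ]), 80.3) pca 73.1
scene blue px [338.7 241.5] 1663 mean [596.9  51.6  46.8] zmax 54.5 (array([584.9,  47.1]), array([209.1,  88.7]), -71.8) pca -71.4
scene blue px [369.1 387.9] 356 mean [902.2 172.4  45.7] zmax 54.0 (array([902.1, 175.6]), array([121.4,   3.6]), 84.3) pca 84.3
[337 235]
top orange px [443.8 177.4] 46 mean [ 538.6 -367.8   45.5] zmax 48.8 (array([ 537.1, -367.4]), array([29.6, 11.1]), -49.3) pca -51.3
top orange px [417.8 204.3] 33 mean [ 468.6 -294.3   44.9] zmax 47.4 (array([ 469.4, -294.7]), array([14.9, 13.6]), 42.0) pca 55.2
top blue px [179.8 178.3] 62 mean [544.4 315.9  81.4] zmax 83.6 (array([544.4, 315.9]), array([42.7,  9.8]), 72.2) pca 72.4
top blue px [ 18.1 325.1] 48 mean [194.5 696.2  70.4] zmax 74.6 (array([193.7, 697.9]), array([22.9, 10.4]), -78.8) pca -73.8
top blue px [306.4 151.2] 163 mean [616.4  -5.7  52. ] zmax 56.1 (array([610.1,  -6.6]), array([78.9, 52.6]), -75.9) pca -76.8
top blue px [272.9 158.8] 123 mean [597.9  82.9  51.5] zmax 55.1 (array([596.1,  83.5]), array([88.8, 21.7]), -72.2) pca -72.1
top blue px [290.6 176.2] 379 mean [550.2  36.9  50.3] zmax 55.6 (array([565.5,  40.2]), array([193.8,  46.6]), -72.2) pca -73.4
top blue px [294.5 182.6] 123 mean [535.   27.6  38.9] zmax 41.4 (array([534.4,  30.1]), array([187.6,   5. ]), -72.2) pca -72.0
[287 164]
[ 0.4497505  -0.12054037  0.21929513] [ 1.79981995e+02 -2.31356685e-02  7.30136771e+01]
```

View pics/c2.png

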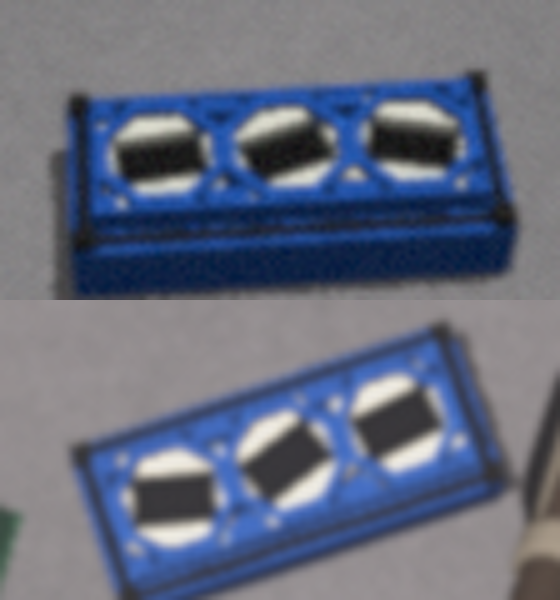

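Both crops show the open carrier: three white plates with black keyways, and black pads at the corners. Next I measure the carrier pose and the keyway angles.

```bash
cat > key.py <<'E'
from h import *
def run(n,I,D):
    H=cv2.cvtColor(I,cv2.COLOR_BGR2HSV); P=cloud(n,D)
    near=(abs(P[...,0]-.583)<.13)&(abs(P[...,1]-.046)<.13)
    blue=(H[...,0]>100)&(H[...,0]<125)&(H[...,1]>110)
    m=blue&near&(P[...,2]>.049)&(P[...,2]<.06); print(n,'block',rect(P[m]),'z',np.median(P[m][:,2]))
    m=blue&near&(P[...,2]>.036)&(P[...,2]<.045); print(n,'base',rect(P[m]),'z',np.median(P[m][:,2]))
    dark=((H[...,2]<95)&(H[...,1]<120)&near).astype(np.uint8)
    k,L,S,C=cv2.connectedComponentsWithStats(dark,connectivity=4)
    for i in range(1,k):
        if S[i,4]>60:
            v,u=np.where(L==i); Q=ray(n,np.c_[u,v],.049); print(n,'key',C[i].round(1),S[i,4],rect(Q),'pca',pca(Q),'mean',(Q.mean(0)*1000).round(1),'z',np.percentile(P[L==i][:,2],[5,50,95]).round(4))
    white=(H[...,1]<70)&(H[...,2]>120)&near
    w=white&(P[...,2]>.04)&(P[...,2]<.056); print(n,'white z',np.median(P[w][:,2]))
E
python3 - <<'E'
from key import *
for n in("scene","top"): run(n,cv2.imread(f"pics/{n}2.png"),np.load(f"{n}2.npy"))
E
```

```text
scene block (array([579.5,  46.4]), array([189.8,  73.2]), -71.9) z 0.0533198059303856
scene base (array([585. ,  47.7]), array([212.4,  90.1]), -73.2) z 0.04009245207013401
scene key [292.5  17.2] 843 (array([-708.6, -460.4]), array([492.1, 134.6]), 18.4) pca 15.9 mean [-710.4 -465.6   49. ] z [0.4867 0.519  0.5425]
scene key [338.1 234.5] 126 (array([578.6,  47.4]), array([43.1, 23.2]), -53.7) pca -52.8 mean [578.8  46.1  49. ] z [0.0384 0.0406 0.0434]
scene key [363.  233.2] 125 (array([560.4, 105. ]), array([42.2, 22.4]), -85.2) pca -84.4 mean [560.3 104.5  49. ] z [0.0381 0.0403 0.0431]
scene key [313.  236.1] 127 (array([598.3, -13.4]), array([41.4, 24.5]), -64.7) pca -65.6 mean [598.1 -12.4  49. ] z [0.0383 0.0407 0.0435]
scene key [318.9 257.8] 267 (array([655.3,  43.6]), array([221.4,  80. ]), 85.3) pca -84.7 mean [655.5  16.4  49. ] z [-0.0018  0.0005  0.0433]
scene white z 0.048799089766176085
top block (array([578.1,  43.7]), array([190. ,  71.2]), -72.1) z 0.05342164714793918
top base (array([576.2,  42.8]), array([212.3,  93. ]), -71.9) z 0.04019439585999418
top key [341.1 158.1] 100 (array([596. , -96.8]), array([81.2, 10.9]), -21.4) pca -22.7 mean [596.3 -97.1  49. ] z [0.5283 0.5389 0.5448]
top key [310.1 158.2] 118 (array([597.9, -15. ]), array([38.4, 20.6]), -64.1) pca -64.0 mean [597.8 -14.9  49. ] z [0.0372 0.0405 0.0433]
top key [287.6 165.8] 119 (array([578.3,  44.7]), array([39.3, 21.5]), -52.4) pca -53.7 mean [578.5  44.6  49. ] z [0.0369 0.0402 0.0436]
top key [265.  173.3] 121 (array([559.4, 104.1]), array([38.1, 21.7]), -86.0) pca -84.8 mean [559.7 104.1  49. ] z [0.0365 0.0399 0.0429]
top white z 0.04839395964888882
```

Pockets in mm: A (598,-14) with its keyway at -64.5°, B (578.5,45) at -53.3°, C (560,104) at -85°. First cell is (581,-255.5) with its bar at 57°.

Emit:
jog_arm --deltas '[[[0,0,-5],[40,-40,-20],45],[[0,0,-10],[80,-80,-60],45],[[0,0,-16],[120,-120,-100],45],[[0,0,-16],[130.5,-133.5,-119],45],[[0,0,-16],[130.5,-133.5,-119],45],[[0,0,-16],[130.5,-133.5,-150],45],[[0,0,-16],[130.5,-133.5,-170],45],[[0,0,-16],[130.5,-133.5,-177],45],[[0,0,-16],[130.5,-133.5,-177],45]]'

```text
t: 9.68
ee_pos: [0.58, -0.2545, 0.0425]
ee_rot: [-180.0, -0.0, 57.0]
force: [-0.1, -0.1, -0.0]
grip_width: 0.0449
grasp_force: 0.0
```

Emit:
jog_arm --deltas '[[[0,0,0],[0,0,0],20],[[0,0,0],[0,0,0],12],[[0,0,0],[0,0,0],8],[[0,0,0],[0,0,0],4],[[0,0,0],[0,0,0],4],[[0,0,0],[0,0,0],4]]' --newtons 40

```text
t: 10.42
ee_pos: [0.5809, -0.2556, 0.0435]
ee_rot: [179.9, -0.0, 56.9]
force: [-0.3, 1.0, 6.3]
grip_width: 0.0111
grasp_force: 39.8
```

Emit:
jog_arm --deltas '[[[0,0,0],[0,0,20],4],[[0,0,0],[0,0,60],4],[[0,0,0],[0,0,95],4],[[0,0,10],[3,40,100],4],[[0,0,20],[6,95,100],4],[[0,0,30],[9,150,100],4],[[0,0,40],[13,200,100],4],[[0,0,50],[16,235,100],4],[[0,0,58.5],[17.5,241.5,85],4],[[0,0,58.5],[17.5,241.5,65],4]]'

```text
t: 11.68
ee_pos: [0.5981, -0.0127, 0.1078]
ee_rot: [179.9, 0.1, 115.4]
force: [-0.4, -0.7, -0.9]
grip_width: 0.0114
grasp_force: 39.1
```

Emit:
jog_arm --deltas '[[[0,0,0],[0,0,0],4],[[0,0,0],[0,0,0],4],[[0,0,0],[0,0,-5],4],[[0,0,0],[0,0,-10],4],[[0,0,0],[0,0,-14],4],[[0,0,0],[0,0,-14],4]]'

```text
t: 12.42
ee_pos: [0.5971, -0.0135, 0.0927]
ee_rot: [-179.9, -0.0, 115.4]
force: [-0.4, 0.5, -1.3]
grip_width: 0.0112
grasp_force: 39.1
```

Run:
```python
from h import *
for n in("scene","top"):
    I,D=ctrl.snapshot(n); cv2.imwrite(f"pics/{n}3.png",I)
    show(n,I,D,'orange',.034,.1,minpx=4); 
    c=proj(n,[.598,-.014,.07])[0].astype(int); print(c)
    if n=="scene":cv2.imwrite("pics/c3.png",cv2.resize(I[c[1]-40:c[1]+40,c[0]-50:c[0]+50],None,fx=6,fy=6,interpolation=cv2.INTER_CUBIC))
s=ctrl.read_state(); print(s['ee_pos'],s['ee_rot'],s['force'])
```

```text
scene orange px [229.7 184.3] 40 mean [ 475.6 -287.4   45.4] zmax 47.5 (array([ 474.4, -287.2]), array([30. , 12.3]), 47.7) pca 47.6
scene orange px [193.8 195.4] 40 mean [ 539.6 -365.3   46.4] zmax 48.1 (array([ 539.1, -365.1]), array([28.8, 12.6]), -50.8) pca -48.5
[312 230]
top orange px [443.8 177.4] 46 mean [ 538.6 -367.7   45.8] zmax 48.3 (array([ 537.2, -368.1]), array([30.3, 11.1]), -47.9) pca -52.0
top orange px [415.9 202.7] 58 mean [ 472.9 -289.3   45.1] zmax 48.1 (array([ 473.1, -289.6]), array([28.5, 12.4]), 49.5) pca 49.3
[309 156]
[ 0.59756618 -0.01353665  0.09320757] [-1.79994279e+02 -1.77663770e-03  1.15440819e+02] [-0.27963839  0.061761   -1.70218   ]
```

View pics/c3.png

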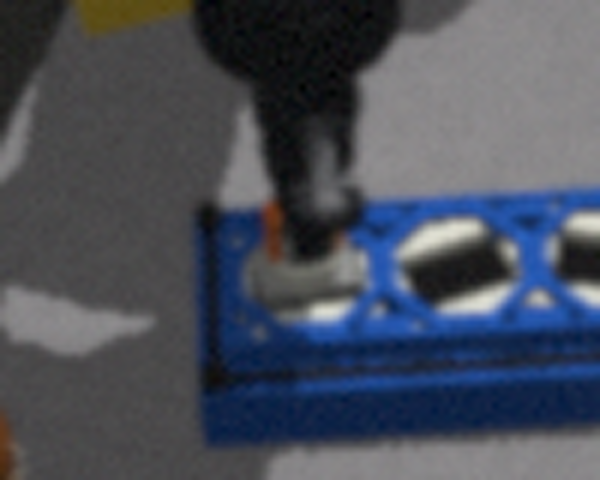

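The crop shows the cell's foot inside pocket A, just above the plate, in line with the keyway. I'll lower it with a small to-and-fro turn.

Emit:
jog_arm --deltas '[[[0,0,0],[0,0,-2],4],[[0,0,2],[0,0,-3],4],[[0,0,4],[0,0,-4],4],[[0,0,0],[0,0,-5],4],[[0,0,-4],[0,0,-5.5],4],[[0,0,0],[0,0,-6],4],[[0,0,0],[0,0,-6],4]]'

```text
t: 13.4
ee_pos: [0.5975, -0.0135, 0.0872]
ee_rot: [-180.0, -0.0, 115.5]
force: [-0.2, -0.4, -1.0]
grip_width: 0.0117
grasp_force: 39.1
```

Dropping in freely; down to the keyway floor.

Emit:
jog_arm --deltas '[[[0,0,0],[0,0,-2],4],[[0,0,2],[0,0,-3],4],[[0,0,-2],[0,0,-4],4],[[0,0,0],[0,0,-5],4],[[0,0,0],[0,0,-5.5],4],[[0,0,0],[0,0,-5.5],4]]'

```text
t: 14.15
ee_pos: [0.598, -0.0137, 0.0834]
ee_rot: [180.0, 0.0, 115.6]
force: [-2.9, -0.4, 7.2]
grip_width: 0.0111
grasp_force: 40.3
```

Emit:
jog_arm --deltas '[[[0,0,0],[0,0,0.5],30],[[0,0,0],[0,0,0.5],30],[[0,0,0],[0,0,0.5],30],[[0,0,0],[0,0,15],30],[[0,0,0],[0,0,50],40],[[0,0,0],[0,0,75],45],[[0,0,4],[-10,-60,75],45],[[0,0,8],[-20,-120,75],45],[[0,0,14],[-30,-180,75],45],[[0,0,14],[-40,-240,75],45]]'

```text
t: 15.4
ee_pos: [0.5576, -0.2555, 0.1581]
ee_rot: [180.0, 0.1, 129.5]
force: [0.5, 0.8, 0.4]
grip_width: 0.0451
grasp_force: 0.0
```

Emit:
jog_arm --deltas '[[[0,0,0],[-10,-60,0],45],[[0,0,0],[-20,-112.5,-30],45],[[0,0,0],[-20,-112.5,-50],45],[[0,0,0],[-20,-112.5,-50],45]]'

```text
t: 15.9
ee_pos: [0.5359, -0.3646, 0.1047]
ee_rot: [-180.0, -0.3, 129.4]
force: [0.5, 1.0, 0.8]
grip_width: 0.0452
grasp_force: 0.0
```

Run:
```python
from h import *
for n in("scene","top"):
    I,D=ctrl.snapshot(n); cv2.imwrite(f"pics/{n}4.png",I)
    show(n,I,D,'orange',.034,.1,minpx=6); show(n,I,D,'blue',.06,.1)
s=ctrl.read_state(); print(s['ee_pos'],s['ee_rot'],s['force'])
```

```text
scene orange px [229.7 184.2] 38 mean [ 475.4 -287.4   45.7] zmax 47.6 (array([ 474.9, -287.1]), array([30.8, 11.5]), 48.2) pca 49.0
scene orange px [311.7 227.3] 52 mean [600.5 -14.3  85.7] zmax 87.3 (array([599.6, -14.5]), array([27.7, 12.5]), -60.4) pca -62.3
scene blue px [586.7  18. ] 6 mean [-873.7  896.    89.2] zmax 92.8 (array([-875.1,  895.8]), array([14.2,  7.6]), 61.7) pca 74.4
scene blue px [578.9  22.6] 7 mean [-873.8  873.7   67. ] zmax 71.9 (array([-873.5,  874. ]), array([20.7, 11.9]), 69.3) pca 84.5
scene blue px [455.6 240.4] 166 mean [550.8 317.   75.4] zmax 82.5 (array([548. , 317.8]), array([41. , 14.6]), 75.8) pca 72.7
top orange px [310.6 155.2] 43 mean [596.2 -16.6  85.4] zmax 87.8 (array([596. , -16.5]), array([27.2, 10.1]), -65.7) pca -62.4
top orange px [440.7 180.3] 10 mean [ 531.1 -358.9   45.3] zmax 47.2 (array([ 531.2, -358.5]), array([8.2, 6. ]), 57.6) pca 51.2
top orange px [415.9 202.8] 61 mean [ 472.6 -289.3   45.3] zmax 48.5 (array([ 472.6, -290.3]), array([29.3, 13.3]), 43.9) pca 48.7
top blue px [179.8 178.3] 62 mean [544.4 315.9  81.4] zmax 83.7 (array([544.1, 314.9]), array([42. ,  8.9]), 72.5) pca 72.6
top blue px [ 18.3 325. ] 49 mean [194.6 696.   70.2] zmax 73.6 (array([193.9, 697.2]), array([24.5, 10.3]), -73.7) pca -71.6
[ 0.53803668 -0.36475438  0.10711113] [ 1.79983268e+02 -2.65244122e-02  1.29519707e+02] [-1.01436803 -0.12353964 -0.62908747]
```

Cell A is home (top at 86 mm), and nothing has shifted. Grasping cell 2.

Emit:
jog_arm --deltas '[[[0,0,0],[0,0,-30],45],[[0,0,0],[0,0,-55],45],[[0,0,0],[0,0,-64.5],45],[[0,0,0],[0,0,-64.5],30],[[0,0,0],[0,0,-64.5],15],[[0,0,0],[0,0,-64.5],4],[[0,0,0],[0,0,-64.5],4],[[0,0,0],[0,0,-64.5],4],[[0,0,0],[0,0,-64.5],4]]'

```text
t: 17.12
ee_pos: [0.5387, -0.3667, 0.0438]
ee_rot: [179.9, 0.1, 129.4]
force: [0.8, -0.3, 6.5]
grip_width: 0.0114
grasp_force: 44.6
```

Emit:
jog_arm --deltas '[[[0,0,0],[0,0,20],4],[[0,0,0],[0,0,60],4],[[0,0,0],[2,10,105],4],[[0,0,0],[7,70,115],4],[[0,0,0],[13,130,115],4],[[0,0,0],[19,190,115],4],[[0,0,0],[25,250,115],4],[[0,0,0],[31,310,115],4],[[0,0,-2.7],[37,370,115],4],[[0,0,-2.7],[40.5,411.5,115],4]]'

```text
t: 18.38
ee_pos: [0.5777, 0.0479, 0.1579]
ee_rot: [180.0, 0.0, 126.8]
force: [0.1, 0.3, -0.7]
grip_width: 0.0113
grasp_force: 43.7
```

Emit:
jog_arm --deltas '[[[0,0,0],[0,0,0],4],[[0,0,0],[0,0,-30],4],[[0,0,0],[0,0,-52],4],[[0,0,0],[0,0,-60],4],[[0,0,0],[0,0,-64],4],[[0,0,2],[0,0,-66],4],[[0,0,4],[0,0,-67],4],[[0,0,0],[0,0,-69],4],[[0,0,-4],[0,0,-69.5],4],[[0,0,0],[0,0,-70],4]]'

```text
t: 19.62
ee_pos: [0.5786, 0.0455, 0.0879]
ee_rot: [179.9, 0.0, 126.9]
force: [0.0, -0.4, -1.0]
grip_width: 0.0115
grasp_force: 43.7
```

Emit:
jog_arm --deltas '[[[0,0,0],[0,0,-2],4],[[0,0,2],[0,0,-3],4],[[0,0,-2],[0,0,-4],4],[[0,0,0],[0,0,-5],4],[[0,0,0],[0,0,-5.5],4],[[0,0,0],[0,0,-5.5],4]]'

```text
t: 20.38
ee_pos: [0.5788, 0.0454, 0.0837]
ee_rot: [180.0, 0.0, 126.9]
force: [-3.3, 0.2, 7.9]
grip_width: 0.011
grasp_force: 45.0
```

Emit:
jog_arm --deltas '[[[0,0,0],[0,0,0.5],30],[[0,0,0],[0,0,0.5],30],[[0,0,0],[0,0,0.5],30],[[0,0,0],[0,0,15],30],[[0,0,0],[0,0,50],35],[[0,0,-5],[-5,-10,85],35],[[0,0,-15],[-22,-70,85],45],[[0,0,-25],[-40,-125,85],45],[[0,0,-35],[-58,-185,85],45],[[0,0,-45],[-76,-240,85],45]]'

```text
t: 21.62
ee_pos: [0.5019, -0.1966, 0.1681]
ee_rot: [179.9, 0.0, 81.4]
force: [0.4, 0.2, -0.5]
grip_width: 0.0448
grasp_force: 0.0
```

Emit:
jog_arm --deltas '[[[0,0,-10],[-15,-50,0],45],[[0,0,-20],[-29,-93.8,0],45],[[0,0,-30],[-29,-93.8,-30],45],[[0,0,-33],[-29,-93.8,-60],45],[[0,0,-33],[-29,-93.8,-60],45]]'

```text
t: 22.25
ee_pos: [0.4712, -0.2873, 0.1051]
ee_rot: [-179.7, 0.0, 48.8]
force: [0.1, -0.2, -0.1]
grip_width: 0.0452
grasp_force: 0.0
```

Run:
```python
from h import *
for n in("scene","top"):
    I,D=ctrl.snapshot(n); cv2.imwrite(f"pics/{n}5.png",I)
    show(n,I,D,'orange',.034,.1,minpx=6); show(n,I,D,'blue',.06,.1,minpx=30)
s=ctrl.read_state(); print(s['ee_pos'],s['ee_rot'],s['force'])
```

```text
scene orange px [338.2 225.8] 50 mean [580.9  45.6  85.5] zmax 87.1 (array([580.7,  46. ]), array([28.2, 12.6]), -51.1) pca -50.9
scene orange px [311.6 227.4] 50 mean [600.3 -14.5  85.2] zmax 86.9 (array([599.8, -14.6]), array([27.3, 11.5]), -67.6) pca -63.7
scene blue px [455.6 240.4] 163 mean [550.9 317.1  75.5] zmax 82.2 (array([548.7, 317.7]), array([41.1, 14. ]), 73.2) pca 71.8
top orange px [310.4 155.2] 46 mean [596.3 -16.2  85.9] zmax 88.3 (array([597.1, -16.2]), array([27.5, 11.1]), -63.0) pca -63.1
top orange px [287.2 162.9] 48 mean [577.4  43.3  85.4] zmax 88.1 (array([577.1,  43.3]), array([28.2, 11.5]), -54.1) pca -52.4
top blue px [179.8 178.3] 61 mean [544.4 316.   81.3] zmax 84.1 (array([544.1, 315.1]), array([41.3,  9. ]), 71.8) pca 72.5
top blue px [ 18.1 325.1] 47 mean [194.4 696.4  70. ] zmax 73.3 (array([194.1, 698. ]), array([22.5, 10.3]), -75.3) pca -72.8
[ 0.47357714 -0.28860286  0.10773864] [ 1.79944735e+02 -4.38177745e-03  4.88061082e+01] [-0.22887507 -1.19243486  0.72888318]
```

Emit:
jog_arm --deltas '[[[0,0,0],[0,0,-30],45],[[0,0,0],[0,0,-55],45],[[0,0,0],[0,0,-64.5],45],[[0,0,0],[0,0,-64.5],30],[[0,0,0],[0,0,-64.5],15],[[0,0,0],[0,0,-64.5],4],[[0,0,0],[0,0,-64.5],4],[[0,0,0],[0,0,-64.5],4],[[0,0,0],[0,0,-64.5],4]]'

```text
t: 23.48
ee_pos: [0.4742, -0.289, 0.0437]
ee_rot: [179.9, -0.0, 48.7]
force: [0.6, 1.5, 5.4]
grip_width: 0.0108
grasp_force: 44.0
```

Emit:
jog_arm --deltas '[[[0,0,0],[0,0,20],4],[[0,0,0],[0,0,60],4],[[0,0,0],[2,10,105],4],[[0,0,7],[15,70,115],4],[[0,0,14],[28,130,115],4],[[0,0,21],[41,190,115],4],[[0,0,28],[55,250,115],4],[[0,0,36],[68,310,115],4],[[0,0,43],[80,370,115],4],[[0,0,46.3],[86.3,393,115],4]]'

```text
t: 24.72
ee_pos: [0.5594, 0.108, 0.1582]
ee_rot: [180.0, -0.0, 95.4]
force: [0.1, -0.2, -1.4]
grip_width: 0.011
grasp_force: 43.0
```

Emit:
jog_arm --deltas '[[[0,0,0],[0,0,0],4],[[0,0,0],[0,0,-30],4],[[0,0,0],[0,0,-52],4],[[0,0,0],[0,0,-60],4],[[0,0,0],[0,0,-64],4],[[0,0,2],[0,0,-66],4],[[0,0,4],[0,0,-67],4],[[0,0,0],[0,0,-69],4],[[0,0,-4],[0,0,-69.5],4],[[0,0,0],[0,0,-70],4]]'

```text
t: 25.98
ee_pos: [0.5598, 0.1048, 0.0879]
ee_rot: [179.9, 0.0, 95.2]
force: [-0.0, 0.1, -0.2]
grip_width: 0.0114
grasp_force: 43.0
```

Emit:
jog_arm --deltas '[[[0,0,0],[0,0,-2],4],[[0,0,2],[0,0,-3],4],[[0,0,-2],[0,0,-4],4],[[0,0,0],[0,0,-5],4],[[0,0,0],[0,0,-5.5],4],[[0,0,0],[0,0,-5.5],4]]'

```text
t: 26.72
ee_pos: [0.5597, 0.1047, 0.0836]
ee_rot: [-180.0, 0.0, 95.2]
force: [-3.5, -0.1, 9.3]
grip_width: 0.0109
grasp_force: 44.5
```

Emit:
jog_arm --deltas '[[[0,0,0],[0,0,0.5],30],[[0,0,0],[0,0,0.5],30],[[0,0,0],[0,0,0.5],30],[[0,0,0],[0,0,15],30],[[0,0,0],[0,0,50],35],[[0,0,0],[0,0,90],45],[[0,0,-6],[-10,30,108],45],[[0,0,-12],[-50,60,108],45],[[0,0,-22],[-90,90,108],45],[[0,0,-22],[-120,120,108],45]]'

```text
t: 27.98
ee_pos: [0.438, 0.2255, 0.1907]
ee_rot: [180.0, -0.0, 73.0]
force: [1.3, 0.0, 0.4]
grip_width: 0.0452
grasp_force: 0.0
```

Run:
```python
from h import *
for n in("scene","top"):
    I,D=ctrl.snapshot(n); cv2.imwrite(f"pics/{n}6.png",I)
    show(n,I,D,'orange',.034,.1,minpx=6); show(n,I,D,'blue',.06,.1,minpx=30)
s=ctrl.read_state(); print(s['ee_pos'],s['ee_rot'],s['force'])
```

```text
scene orange px [338.2 225.7] 51 mean [580.6  45.8  85.4] zmax 87.0 (array([580. ,  45.5]), array([27.7, 12.4]), -52.6) pca -50.4
scene orange px [365.  224.4] 43 mean [561.9 106.7  85.8] zmax 87.1 (array([562.2, 105.6]), array([25.9, 11.5]), -82.0) pca -79.6
scene orange px [311.7 227.3] 52 mean [600.5 -14.3  85.7] zmax 87.3 (array([600.3, -14.2]), array([27.4, 12.4]), -64.3) pca -62.6
scene blue px [455.6 240.4] 165 mean [550.7 317.1  75.5] zmax 81.6 (array([547.8, 318. ]), array([41.1, 14.9]), 71.7) pca 72.3
top orange px [310.5 155.2] 44 mean [596.2 -16.4  85.5] zmax 87.6 (array([596.6, -16.4]), array([27.4, 10.5]), -66.6) pca -61.2
top orange px [287.2 162.9] 48 mean [577.1  43.3  86.4] zmax 88.3 (array([577.2,  43.2]), array([27.5, 10.6]), -50.8) pca -52.9
top orange px [263.8 170.8] 44 mean [558.1 103.1  84.7] zmax 88.2 (array([557.8, 106.3]), array([34.2, 12.8]), 83.1) pca 90.0
top blue px [ 18.1 325.1] 48 mean [194.5 696.   70.7] zmax 75.3 (array([193.6, 697.6]), array([21.5, 10.2]), -80.1) pca -76.2
[0.43652019 0.22662911 0.19037993] [-1.79918733e+02 -2.83443231e-02  7.32658662e+01] [-0.17614213  0.19490851 -0.10432487]
```

View pics/scene6.png

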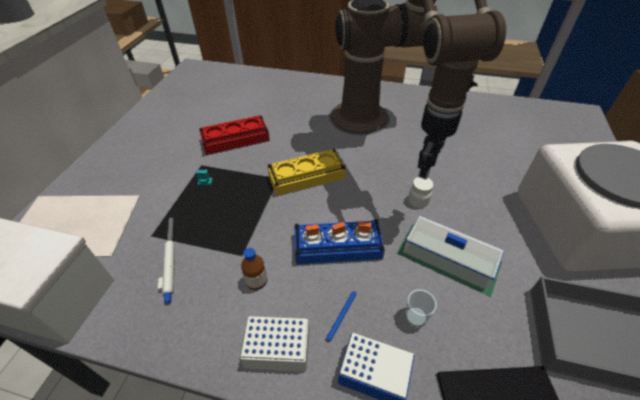

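All three cells stand in their pockets (orange bars at px 312, 338 and 365, row 226). The lid is still on the mat at (455,240). Fetching the lid.

Emit:
jog_arm --deltas '[[[0,0,0],[40,35,0],45],[[0,0,0],[80,70,0],45],[[0,0,0],[106.2,93.8,0],45],[[0,0,0],[106.2,93.8,-40],45],[[0,0,0],[106.2,93.8,-80],45],[[0,0,0],[106.2,93.8,-105],45],[[0,0,0],[106.2,93.8,-109.5],45],[[0,0,0],[106.2,93.8,-109.5],45]]'

```text
t: 29.08
ee_pos: [0.5466, 0.3184, 0.0811]
ee_rot: [179.9, -0.0, 73.0]
force: [0.1, 0.9, 0.4]
grip_width: 0.0453
grasp_force: 0.0
```

Emit:
jog_arm --deltas '[[[0,0,0],[0,0,0],25],[[0,0,0],[0,0,0],12],[[0,0,0],[0,0,0],5],[[0,0,0],[0,0,0],5],[[0,0,0],[0,0,0],5],[[0,0,0],[0,0,0],5]]' --newtons 60

```text
t: 29.82
ee_pos: [0.5463, 0.3191, 0.0819]
ee_rot: [179.9, -0.1, 73.1]
force: [-2.7, 0.1, 6.4]
grip_width: 0.0124
grasp_force: 59.9
```

Emit:
jog_arm --deltas '[[[0,0,0],[0,0,10],5],[[0,0,0],[0,0,30],5],[[0,0,0],[0,0,60],5],[[0,0,0],[0,0,95],5],[[0,0,0],[0,0,125],5],[[0,0,0],[0,0,130],5],[[0,0,0],[0,0,130],5]]'

```text
t: 30.7
ee_pos: [0.5454, 0.3183, 0.2103]
ee_rot: [180.0, 0.0, 73.0]
force: [0.1, 0.8, -2.5]
grip_width: 0.0128
grasp_force: 58.9
```

Emit:
jog_arm --deltas '[[[0,0,4],[4,-30,0],5],[[0,0,9],[9,-70,0],5],[[0,0,15],[14,-115,0],5],[[0,0,21],[19,-160,0],5],[[0,0,27],[25,-205,0],5],[[0,0,32],[29,-240,0],5],[[0,0,34.5],[32,-262,0],5],[[0,0,35],[32.8,-273,0],5],[[0,0,35],[32.8,-273,0],5],[[0,0,35],[32.8,-273,0],5]]'

```text
t: 31.95
ee_pos: [0.578, 0.0463, 0.2098]
ee_rot: [-180.0, -0.0, 108.1]
force: [-0.7, -0.3, -2.6]
grip_width: 0.0127
grasp_force: 58.8
```

Emit:
jog_arm --deltas '[[[0,0,0],[0,0,-20],5],[[0,0,0],[0,0,-40],5],[[0,0,0],[0,0,-55],5],[[0,0,0],[0,0,-60],5],[[0,0,0],[0,0,-60],5]]'

```text
t: 32.58
ee_pos: [0.5784, 0.0458, 0.1502]
ee_rot: [-180.0, -0.0, 108.1]
force: [0.8, 0.2, -1.8]
grip_width: 0.0127
grasp_force: 58.8
```

Run:
```python
from h import *
for n in("scene","top"):
    I,D=ctrl.snapshot(n); cv2.imwrite(f"pics/{n}7.png",I); np.save(f"{n}7.npy",D)
    P=cloud(n,D); m=(abs(P[...,0]-.579)<.14)&(abs(P[...,1]-.045)<.14)&(P[...,2]>.067)&(P[...,2]<.13)
    print(n,m.sum()); 
    if m.sum()>20: print(rect(P[m]),np.percentile(P[m][:,2],[5,50,95]))
I=cv2.imread("pics/scene7.png");cv2.imwrite("pics/c7.png",cv2.resize(I[160:280,270:410],None,fx=5,fy=5,interpolation=cv2.INTER_CUBIC))
s=ctrl.read_state(); print(s['ee_pos'],s['ee_rot'],s['force'])
```

```text
scene 3516
(array([598.3,  10.3]), array([296.8, 116.4]), -62.7) [0.07613872 0.1231567  0.1257508 ]
top 785
(array([600.8, -24.5]), array([88.8, 64.9]), 17.3) [0.08612292 0.12430825 0.12773809]
[0.57907944 0.04556391 0.15105396] [1.79915815e+02 2.71855645e-02 1.08046088e+02] [ 0.57393237 -0.67992643 -0.7117701 ]
```

View pics/c7.png

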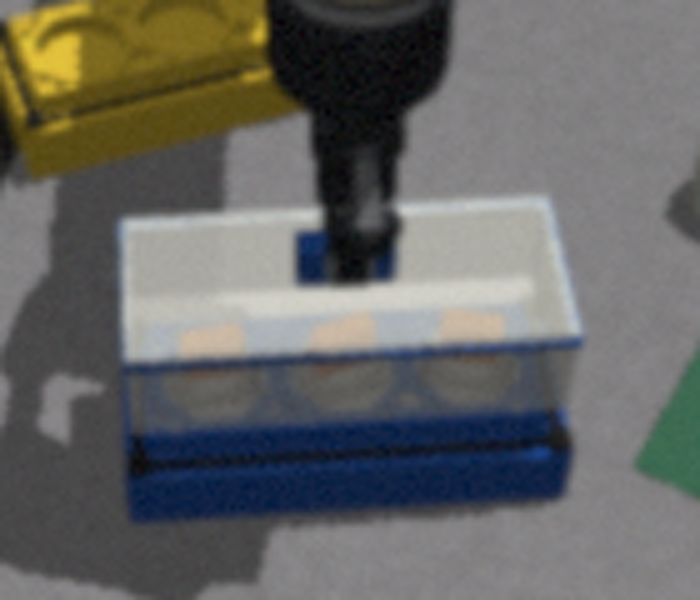

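The crop shows the lid held level over the carrier with all cells beneath it. I'll check its lateral offset against the block.

Run:
```python
from h import *
D=np.load("scene7.npy"); P=cloud("scene",D)
m=(abs(P[...,0]-.579)<.14)&(abs(P[...,1]-.045)<.14)&(P[...,2]>.119)&(P[...,2]<.130)
k,L=cv2.connectedComponents(m.astype(np.uint8)); i=np.bincount(L[L>0]).argmax(); Q=P[L==i]; print(len(Q),rect(Q))
a=np.radians(-72); u=np.array([np.cos(a),np.sin(a)]); w=np.array([-u[1],u[0]]); 
for d in(u,w): 
    s=(Q[:,:2]-[.5795,.0464])@d*1000; print(s.min(),s.max(),np.percentile(s,[1,99]),(s.min()+s.max())/2)
```

```text
2362 (array([579.3,  45.4]), array([207.2,  90.6]), -72.0)
-102.65110433681059 104.4827458509797 [-99.62023817 102.15351781] 0.9158207570845533
-45.852531538090375 44.792273905255854 [-41.75456191  43.11490068] -0.5301288164172604
```

Emit:
jog_arm --deltas '[[[0,0,0],[0,0,-8],5],[[0,0,0],[0,0,-14],5],[[0,0,0],[0,0,-19],5],[[0,0,0],[0,0,-22],5],[[0,0,0],[0,0,-23],5],[[0,0,0],[0,0,-23],5]]'

```text
t: 33.42
ee_pos: [0.5785, 0.0455, 0.1274]
ee_rot: [180.0, 0.0, 108.0]
force: [0.1, -0.4, -1.5]
grip_width: 0.0127
grasp_force: 58.9
```

Emit:
jog_arm --deltas '[[[0,0,0],[0,0,-1],5],[[0,0,0],[0,0,-2],5],[[0,0,0],[0,0,-2.5],5],[[0,0,0],[0,0,-2.5],5]]'

```text
t: 33.92
ee_pos: [0.5787, 0.0454, 0.1268]
ee_rot: [180.0, 0.0, 108.0]
force: [-3.9, -1.2, 7.9]
grip_width: 0.0128
grasp_force: 60.2
```

Lid is seated on the pads at about 8 N in all. Release, rise, shut the fingers and go over the (-x,-y) corner.

Emit:
jog_arm --deltas '[[[0,0,0],[0,0,2],12],[[0,0,0],[0,0,2],30],[[0,0,0],[0,0,2],35],[[0,0,0],[0,0,10],35],[[0,0,0],[0,0,30],35],[[0,0,0],[0,0,50],20],[[0,0,0],[0,0,50],0],[[0,0,0],[0,-50,50],0],[[0,0,0],[-1.7,-95.2,40],0],[[0,0,0],[-1.7,-95.2,20],0]]'

```text
t: 35.17
ee_pos: [0.5772, -0.0528, 0.1448]
ee_rot: [179.9, 0.1, 107.8]
force: [-0.5, -0.0, 0.3]
grip_width: -0.0002
grasp_force: 0.0
```

Run:
```python
from h import *
I,D=ctrl.snapshot("scene"); cv2.imwrite("pics/scene8.png",I); np.save("scene8.npy",D)
show("scene",I,D,'blue',.095,.14)
P=cloud("scene",D)
m=(abs(P[...,0]-.579)<.14)&(abs(P[...,1]-.045)<.14)&(P[...,2]>.094)&(P[...,2]<.106)
k,L=cv2.connectedComponents(m.astype(np.uint8)); i=np.bincount(L[L>0]).argmax(); Q=P[L==i]; print(len(Q),rect(Q))
A=np.c_[Q[:,:2]-[.579,.045],np.ones(len(Q))]; print(np.linalg.lstsq(A,Q[:,2],rcond=None)[0])
s=ctrl.read_state(); print(s['ee_pos'],s['force'],s['grip_width'])
```

```text
scene blue px [587.3  12.1] 9 mean [-873.5  887.   114.3] zmax 118.2 (array([-874.2,  887.8]), array([22.1,  9.8]), -50.3) pca -46.3
scene blue px [581.4  14.4] 9 mean [-874.   868.2  102.6] zmax 105.3 (array([-874.9,  867.7]), array([11.2, 10.4]), 23.8) pca 66.3
scene blue px [338.2 216.9] 156 mean [583.9  45.3 121.5] zmax 127.4 (array([581.5,  44.5]), array([42.1, 13.5]), -72.3) pca -72.7
scene blue px [249.2 253.4] 110 mean [ 725.3 -117.9  118.7] zmax 121.2 (array([ 723.4, -118.9]), array([22.9, 22.1]), 18.2) pca 34.7
2426 (array([580.3,  45.1]), array([207. ,  89.6]), -72.2)
[-0.01402653 -0.00571865  0.10050985]
[ 0.57447869 -0.05117164  0.14112034] [-0.68232192  0.13887106 -1.73480813] 9.339586765824935e-05
```

Emit:
jog_arm --deltas '[[[0,0,0],[0,0,-10],0],[[0,0,0],[0,0,-18],0],[[0,0,0],[0,0,-22],0],[[0,0,0],[0,0,-24],0],[[0,0,0],[0,0,-25],0],[[0,0,0],[0,0,-26],0],[[0,0,0],[0,0,-26],0]]'

```text
t: 36.1
ee_pos: [0.577, -0.0496, 0.12]
ee_rot: [180.0, -0.0, 108.0]
force: [-1.8, 0.9, 5.4]
grip_width: -0.0001
grasp_force: 2.6
```

Emit:
jog_arm --deltas '[[[0,0,0],[0,0,-1],0],[[0,0,0],[0,0,-2],0],[[0,0,0],[0,0,-3],0],[[0,0,0],[0,0,-3.5],0],[[0,0,0],[0,0,-3.5],0]]'

```text
t: 36.72
ee_pos: [0.5765, -0.0501, 0.1188]
ee_rot: [-179.9, 0.0, 108.1]
force: [-8.1, 0.3, 18.1]
grip_width: 0.0002
grasp_force: 8.8
```

Emit:
jog_arm --deltas '[[[0,0,0],[0,0,-0.5],0],[[0,0,0],[0,0,-1],0],[[0,0,0],[0,0,-1.5],0],[[0,0,0],[0,0,-1.5],0]]'

```text
t: 37.22
ee_pos: [0.5764, -0.0505, 0.1176]
ee_rot: [-179.9, 0.0, 108.1]
force: [-8.8, -1.5, 19.0]
grip_width: -0.0002
grasp_force: 9.7
```

The pad yields at about 18 N at the tip. Next corner, (-x,+y).

Emit:
jog_arm --deltas '[[[0,0,0],[0,0,10],0],[[0,0,0],[0,0,22],0],[[0,0,0],[-18,55,22],0],[[0,0,0],[-37,113,22],0],[[0,0,0],[-55.6,171.2,22],0],[[0,0,0],[-55.6,171.2,15],0],[[0,0,0],[-55.6,171.2,10],0],[[0,0,0],[-55.6,171.2,7.5],0],[[0,0,0],[-55.6,171.2,5],0],[[0,0,0],[-55.6,171.2,4],0]]'

```text
t: 38.48
ee_pos: [0.5215, 0.1202, 0.1196]
ee_rot: [-179.9, -0.0, 107.9]
force: [-6.0, -0.5, 15.5]
grip_width: -0.0
grasp_force: 7.4
```

Emit:
jog_arm --deltas '[[[0,0,0],[0,0,-1],0],[[0,0,0],[0,0,-2],0],[[0,0,0],[0,0,-3],0],[[0,0,0],[0,0,-4],0],[[0,0,0],[0,0,-4],0]]'

```text
t: 39.1
ee_pos: [0.5206, 0.1203, 0.1167]
ee_rot: [-179.8, -0.0, 107.9]
force: [-9.2, -1.6, 19.8]
grip_width: 0.0002
grasp_force: 10.0
```

Emit:
jog_arm --deltas '[[[0,0,0],[0,0,10],0],[[0,0,0],[0,0,22],0],[[0,0,0],[30,10,22],0],[[0,0,0],[59,19.2,22],0],[[0,0,0],[59,19.2,15],0],[[0,0,0],[59,19.2,10],0],[[0,0,0],[59,19.2,7.5],0],[[0,0,0],[59,19.2,5],0],[[0,0,0],[59,19.2,3],0],[[0,0,0],[59,19.2,2],0]]'

```text
t: 40.35
ee_pos: [0.5805, 0.141, 0.1179]
ee_rot: [179.9, -0.0, 108.0]
force: [-3.7, -0.2, 10.5]
grip_width: -0.0
grasp_force: 5.0
```

Emit:
jog_arm --deltas '[[[0,0,0],[0,0,-0.5],0],[[0,0,0],[0,0,-1],0],[[0,0,0],[0,0,-2],0],[[0,0,0],[0,0,-2],0]]'

```text
t: 40.85
ee_pos: [0.5806, 0.1415, 0.1163]
ee_rot: [179.9, -0.1, 108.0]
force: [-3.7, 0.9, 8.5]
grip_width: 0.0
grasp_force: 5.0
```

Emit:
jog_arm --deltas '[[[0,0,0],[0,0,10],0],[[0,0,0],[0,0,22],0],[[0,0,0],[18,-55,22],0],[[0,0,0],[37,-113,22],0],[[0,0,0],[55.6,-171.2,22],0],[[0,0,0],[55.6,-171.2,15],0],[[0,0,0],[55.6,-171.2,10],0],[[0,0,0],[55.6,-171.2,7.5],0],[[0,0,0],[55.6,-171.2,5],0],[[0,0,0],[55.6,-171.2,3],0]]'

```text
t: 42.1
ee_pos: [0.636, -0.0287, 0.1185]
ee_rot: [180.0, -0.1, 108.1]
force: [-2.9, 1.7, 8.7]
grip_width: 0.0004
grasp_force: 4.4
```

Emit:
jog_arm --deltas '[[[0,0,0],[0,0,-1],0],[[0,0,0],[0,0,-2],0],[[0,0,0],[0,0,-3],0],[[0,0,0],[0,0,-4],0],[[0,0,0],[0,0,-5],0],[[0,0,0],[0,0,-5],0]]'

```text
t: 42.85
ee_pos: [0.6377, -0.029, 0.1154]
ee_rot: [179.7, 0.1, 108.1]
force: [-2.2, 1.9, 11.5]
grip_width: 0.0
grasp_force: 5.6
```

Emit:
jog_arm --deltas '[[[0,0,0],[0,0,10],0],[[0,0,0],[0,0,22],0],[[0,0,0],[-30,-10,22],0],[[0,0,0],[-59,-19.2,22],0],[[0,0,0],[-59,-19.2,15],0],[[0,0,0],[-59,-19.2,10],0],[[0,0,0],[-59,-19.2,7.5],0],[[0,0,0],[-59,-19.2,5],0],[[0,0,0],[-59,-19.2,3],0],[[0,0,0],[-59,-19.2,2],0]]'

```text
t: 44.1
ee_pos: [0.5782, -0.0499, 0.1162]
ee_rot: [179.9, 0.1, 108.1]
force: [-4.1, 0.8, 12.2]
grip_width: 0.0001
grasp_force: 6.5
```

Emit:
jog_arm --deltas '[[[0,0,0],[0,0,-1],0],[[0,0,0],[0,0,-1.5],0],[[0,0,0],[0,0,-2.5],0],[[0,0,0],[0,0,-3],0],[[0,0,0],[0,0,-3.5],0],[[0,0,0],[0,0,-3.5],0]]'

```text
t: 44.85
ee_pos: [0.5776, -0.0502, 0.1151]
ee_rot: [-180.0, 0.1, 108.1]
force: [-9.2, -0.5, 24.6]
grip_width: -0.0
grasp_force: 12.0
```

Emit:
jog_arm --deltas '[[[0,0,0],[0,0,10],0],[[0,0,0],[0,0,22],0],[[0,0,0],[-18,55,22],0],[[0,0,0],[-37,113,22],0],[[0,0,0],[-55.6,171.2,22],0],[[0,0,0],[-55.6,171.2,15],0],[[0,0,0],[-55.6,171.2,10],0],[[0,0,0],[-55.6,171.2,7.5],0],[[0,0,0],[-55.6,171.2,5],0],[[0,0,0],[-55.6,171.2,3],0]]'

```text
t: 46.1
ee_pos: [0.5213, 0.1204, 0.1155]
ee_rot: [-179.9, -0.0, 107.9]
force: [-9.1, -0.5, 19.5]
grip_width: -0.0
grasp_force: 10.1
```

Emit:
jog_arm --deltas '[[[0,0,0],[0,0,2],0],[[0,0,0],[0,0,-1.5],0],[[0,0,0],[0,0,-2],0],[[0,0,0],[0,0,-2.5],0],[[0,0,0],[0,0,-3],0],[[0,0,0],[0,0,-3],0]]'

```text
t: 46.85
ee_pos: [0.5227, 0.1207, 0.1149]
ee_rot: [179.9, 0.0, 108.0]
force: [-9.9, -1.1, 27.0]
grip_width: -0.0001
grasp_force: 13.5
```

Bottomed at 114.9. Now the two +x corners, second round.

Emit:
jog_arm --deltas '[[[0,0,0],[0,0,10],0],[[0,0,0],[0,0,22],0],[[0,0,0],[30,10,22],0],[[0,0,0],[59,19.2,22],0],[[0,0,0],[59,19.2,15],0],[[0,0,0],[59,19.2,10],0],[[0,0,0],[59,19.2,7],0],[[0,0,0],[59,19.2,5],0],[[0,0,0],[59,19.2,3],0],[[0,0,0],[59,19.2,2],0]]'

```text
t: 48.1
ee_pos: [0.5803, 0.1409, 0.1154]
ee_rot: [180.0, -0.0, 108.0]
force: [-6.0, -0.7, 17.1]
grip_width: 0.0001
grasp_force: 8.5
```

Emit:
jog_arm --deltas '[[[0,0,0],[0,0,-0.5],0],[[0,0,0],[0,0,-1],0],[[0,0,0],[0,0,-1.5],0],[[0,0,0],[0,0,-2],0],[[0,0,0],[0,0,-2],0]]'

```text
t: 48.72
ee_pos: [0.5815, 0.1413, 0.1156]
ee_rot: [179.8, -0.0, 108.0]
force: [-5.9, -0.6, 21.4]
grip_width: 0.0005
grasp_force: 10.5
```

Emit:
jog_arm --deltas '[[[0,0,0],[0,0,10],0],[[0,0,0],[0,0,22],0],[[0,0,0],[18,-55,22],0],[[0,0,0],[37,-113,22],0],[[0,0,0],[55.6,-171.2,22],0],[[0,0,0],[55.6,-171.2,15],0],[[0,0,0],[55.6,-171.2,10],0],[[0,0,0],[55.6,-171.2,7],0],[[0,0,0],[55.6,-171.2,5],0],[[0,0,0],[55.6,-171.2,3],0]]'

```text
t: 49.98
ee_pos: [0.6355, -0.0289, 0.1151]
ee_rot: [-180.0, -0.1, 108.1]
force: [-4.8, 2.2, 14.0]
grip_width: 0.0002
grasp_force: 7.2
```

Emit:
jog_arm --deltas '[[[0,0,0],[0,0,-1],0],[[0,0,0],[0,0,-2],0],[[0,0,0],[0,0,-2.5],0],[[0,0,0],[0,0,-3],0],[[0,0,0],[0,0,-3],0]]'

```text
t: 50.6
ee_pos: [0.6369, -0.0286, 0.1153]
ee_rot: [179.9, -0.0, 108.1]
force: [-6.1, 3.3, 19.3]
grip_width: 0.0003
grasp_force: 9.3
```

Emit:
jog_arm --deltas '[[[0,0,0],[0,0,15],0],[[0,0,0],[0,0,60],0],[[0,0,0],[0,0,100],0],[[0,0,0],[-60,-20,100],0],[[0,0,0],[-120,-60,100],0],[[0,0,0],[-180,-90,100],0],[[0,0,0],[-230,-110,100],0],[[0,0,0],[-230,-110,100],0]]'

```text
t: 51.6
ee_pos: [0.4018, -0.1405, 0.2095]
ee_rot: [-179.9, -0.1, 107.9]
force: [1.1, -1.1, 0.6]
grip_width: -0.0001
grasp_force: 0.0
```

Run:
```python
from h import *
a=np.radians(-72); u=-np.array([np.cos(a),np.sin(a)]); w=np.array([u[1],-u[0]])
for n in("scene","top"):
    I,D=ctrl.snapshot(n); cv2.imwrite(f"pics/{n}9.png",I)
    show(n,I,D,'blue',.09,.14,box=(.4,.8,-.2,.3))
    P=cloud(n,D); q=(P[...,:2]-[.579,.045]); X=q@w*1000; Y=q@u*1000
    m=(abs(X)<50)&(abs(Y)<110)&(P[...,2]>.088)&(P[...,2]<.104); Q=P[m]; print(n,m.sum(),rect(Q),'zmed',np.median(Q[:,2]))
    for sx in(-1,1):
        for sy in(-1,1):
            k=m&(abs(X-sx*39)<4)&(abs(Y-sy*90)<12); print(sx,sy,k.sum(),np.median(P[k][:,2]).round(4) if k.any() else '')
I=cv2.imread("pics/scene9.png");cv2.imwrite("pics/c9.png",cv2.resize(I[160:280,270:410],None,fx=5,fy=5,interpolation=cv2.INTER_CUBIC))
```

```text
scene blue px [338.2 218. ] 152 mean [583.3  45.4 116.8] zmax 122.4 (array([581. ,  44.3]), array([41.9, 13. ]), -72.9) pca -71.5
scene blue px [249.2 253.6] 103 mean [ 725.6 -117.8  118.5] zmax 121.1 (array([ 724.1, -118.7]), array([23., 21.]), 58.3) pca 41.2
scene 2443 (array([579.8,  45.6]), array([206.1,  88.6]), -72.7) zmed 0.09585167651751281
-1 -1 20 0.0961
-1 1 18 0.0959
1 -1 43 0.0948
1 1 43 0.0952
top blue px [350.3 103.4] 49 mean [ 719.7 -120.3  119.9] zmax 122.0 (array([ 719.8, -119.9]), array([18.2, 17.7]), -62.0) pca -12.0
top blue px [286.8 159.5] 67 mean [576.9  42.  121.4] zmax 124.1 (array([576.7,  42.2]), array([38.1, 10.5]), -72.3) pca -72.8
top 2608 (array([578.1,  42.4]), array([206.7,  88.9]), -72.2) zmed 0.09577658287461988
-1 -1 28 0.096
-1 1 29 0.0955
1 -1 15 0.0963
1 1 22 0.0947
```

View pics/c9.png

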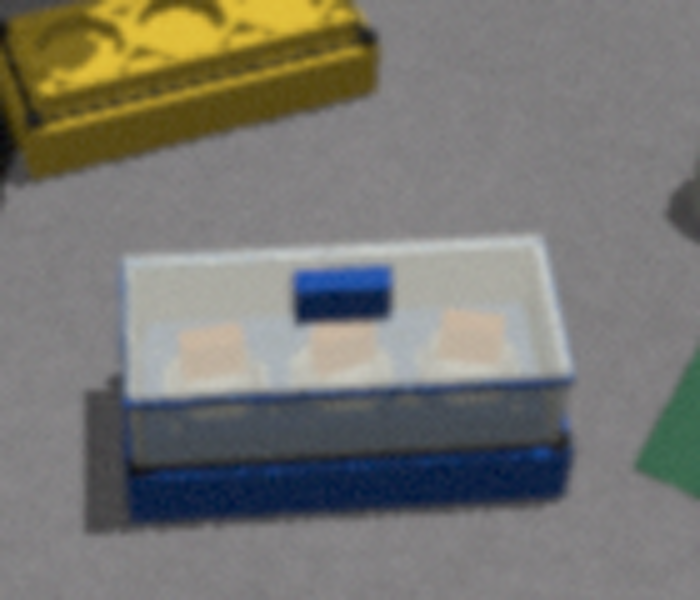

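The picture shows the lid square on the carrier. Its top is at 96 mm at all four corners, which is the sealed height, and all cells are beneath it. Handing in.

```bash
python3 -c "
from bench import ctrl
print(ctrl.job_done())"
```

```text
the job is handed in; nothing more can be done
None
```

The job is handed in: all three cells are fully home in the carrier, and the lid is back on square, pressed down corner by corner until flat and sealed at all four corners.

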